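Set the guide plate to the scribed line of a panel marking board

ROBOT

A 6-joint arm with a two-finger parallel gripper is mounted at the origin on a cart in front of the work surface, level with it; the furniture and walls round the work are solid. World frame = base frame: x ahead of the robot, y to its left, z up, the work surface at z = 0. Lengths are in m, angles in rad, forces in N, time in s.
With the tool pointing down it reaches from about 0.35 to 0.775 m from the base axis. Payload 5.5 kg.
Tool frame: the origin (TCP) lies at the very end of the fingers, on their centre line; the grasp point (between the pads) lies 19 mm behind it; z points along the fingers, y is the direction in which the jaws open and shut (so a half turn about z gives the same grasp; the last joint's range is limited). The gripper opens to 85 mm and grips with 20 to 120 N. Pads are 22 mm wide; open, the fingers measure 114 mm over their backs; the gripper's body (76 mm by 85 mm) begins 54 mm behind the grasp point. The pads swing forward as they close: fully open they stand 13 mm farther back than shut.
Start: joints at [1.187, 0.313, 0.046, 1.304, 0, 1.431], TCP at [0.139, 0.558, 0.231] pointing down, gripper open.
Joint ranges: [-2.76, 2.76], [-0.86, 1.69], [-1.03, 1.26], [-2.2, 2.34], [-1.47, 1.5], [-3.14, 3.14]. Speed limits (rad/s): [2.57, 2.57, 3.14, 3.14, 3.14, 3.14].

INTERFACE

Orientations are given as a unit quaternion [x, y, z, w].
In Python, from station import ctrl gives the robot as it stands. The module is installed in compiled form; this text tells all that it offers.
- The arm moves only by the shell command python3 -m jog 'ROWS' [FORCE]. ROWS is JSON, one flat list of numbers, 7 for each row, row after row: the shift along the world's x, y, z in mm, then the turn, a rotation vector about the world's x, y, z in degrees, then the opening in per cent of the stroke, from 0 (shut) to 100 (fully open). A call has 1 to 5 rows; each row shifts and turns the pose as measured when the row begins; what a row does not reach is not made up. A row lasts 1/12 s, in which the tool goes at most 41.7 mm and 7.16 degrees, less where a joint would pass 70% of its speed; a pose out of reach is approached as far as the arm can. A call with a gripper value outside its range is refused whole. The fingers move at their own pace and stop on an object; FORCE is the grip in N (left out, the last holds). Time passes only in rows, so rows that do not move let the fingers close. It gives the time, the measured TCP pose, the force and the opening at its end, in the units of the state.
- ctrl.sense(): the state, without advancing time (a new reading comes with each control period).
- ctrl.get_image(name): name is "scene" or "side" or "wrist"; returns a dict with "pixels" (384x512x3 uint8, red, green, blue), "z_map" (384x512 float32, m along the optical axis (not along the pixel's ray), 0 where there is no reading), "fx", "fy", "cx", "cy" (pixels), "rvec" (rotation vector, rad) and "tvec" (3), from world to camera coordinates, as OpenCV has them; the wrist camera has in their place "hand_eye" (4x4, takes a point from camera to tool coordinates, whose origin is the TCP and whose axes are the flange's). Camera axes: x right, y down, z forward; pixel columns grow to the right and rows downward; lengths in m; the calibration is good to about 2 mm. The wrist camera is an equidistant fisheye: a pixel r from the principal point sees the ray r / f radians off the axis. A picture is of the moment at which its call begins: read the wrist's pose just before it.
- ctrl.finish_job(): hands the job in, once; it reports no verdict.
The state is a dict: "t": time; "joint_pos": joint angles; "qvel": joint speeds; "tau": joint torques, N m; "ee_pos": TCP position; "tool_rot": TCP orientation; "force": force on the tool from outside, world axes, zero at the start; "torque": the same for the moment, N m; "finger_gap": finger opening in m.
Only numpy, scipy, OpenCV 4.12 (cv2) and the standard library are available. Lean on these libraries where they do the work, as an engineer would, in place of code of your own. Each camera call takes 0.05 s, during which the arm holds its last target.

TASK

On the marking board, take the steel guide plate by its black grip bar and gently press its long side against the steel fence until it sits flush, then, keeping it lightly pressed to the fence and flat on the board, slide it along to the left until its leading edge meets the long scribed line, without running past the line. Let go and leave it there, flush and on the line; push with a light hand (under 12 N on the fence) and do not disturb the glassware and other things around.

Things in the scene. Friction and masses are not known exactly. Their poses are not given: they have to be found in the camera images.
- board: Fixed aluminium marking board, 200 x 320 mm, top 10 mm above its origin (centre of its underside, on the worktop). x axis points to the fence (away from the robot, turned up to 0.25 rad), y axis along the fence to the left: the way the plate is slid; z up. The short ticks on the near long edge mean nothing here.
- line: The long thin black scribed line, 1 mm wide, 146 mm long, square to the fence, on the board's top; it stands at another place along the board each time. No thickness, no stop. Origin: on the middle of its width, 10 mm fence-ward of the middle of its length; x axis along the line towards the fence, y axis square to it in the direction of sliding.
- plate: Loose dark steel plate, 80 (x) x 110 (y) x 12 mm, about 0.8 kg (varies), low friction on the polished board (0.2 to 0.3), lying right of the line, 7 to 45 mm off the fence, slightly askew. Origin: centre of its underside. +x long side goes to the fence, +y side is the leading edge. Black upright grip bar at its centre, 40 (x) x 14 (y) mm, 15 to 48 mm above the underside, on a 52 x 22 x 3 mm foot.
- plate_grip (a point): Point on the grip bar's upright centre line, 36 mm above the plate's underside (46 mm above the worktop); pinch the bar's 14 mm thickness there, fingers closing along the plate's y.
- plate_edge (a point): Middle of the plate's leading lower edge (55 mm from its centre): to be brought over the line.
- conical_flask: Small glass conical flask, 55 mm wide, 158 mm high, loose, to the right of the board; leave alone. Origin: centre of its underside.
- hull_cell: Violet acrylic test cell with side port, 84 x 70 x 66 mm, loose, left of the board; leave alone. Origin: in its underside.
- clip: Black crocodile clip, 12 x 68 x 11 mm, loose, left of the board; leave alone. Origin: centre of its underside.
- fence_mid (a point): Where the foot of the fence's working face would be at the middle setting (on the board's top, 52 mm from the board's centre). The fence, a rigid steel strip 36 x 320 mm, 12 mm high (level with the plate's top), runs along the board's y but is adjustable: its face lies anywhere up to 12 mm nearer or farther along the board's x each time. No measured pose tells where: feel for it.
Mind the look-alikes: they are no part of the job. Leave any orange look-alike of the plate alone.

How it is judged:
By the outcome, as a careful person would: the job done as asked, in the order asked, and still so for the second after the job is handed in, with the robot touching nothing.
It also fails if it takes over 72 s, if anything falls off the work surface, if the arm or the gripper's body presses on something with over 40 N, if the wrist force passes 120 N, or if a joint passes its speed limit or range.

## Working session

There is one attempt and no reset: what is moved stays moved. The work goes in short steps, Python scripts to look and compute and a shell command to move; the robot and the scene stay as the last step left them, time stands still between calls to the robot, and variables do not carry over. Pictures are saved under pics/ and viewed, and the job is handed in when it is done.

```bash
mkdir -p pics; cat > h.py <<'E'
import numpy as np, cv2
from scipy.spatial.transform import Rotation as R
from station import ctrl
def grab(name):
    im=ctrl.get_image(name); return im
def save(im,fn): cv2.imwrite('pics/'+fn,cv2.cvtColor(im['pixels'],cv2.COLOR_RGB2BGR))
def world(im,u,v,z=None,depth=None):
    Rm=cv2.Rodrigues(np.array(im['rvec'],float))[0];t=np.array(im['tvec'],float).ravel()
    r=np.array([(u-im['cx'])/im['fx'],(v-im['cy'])/im['fy'],1.]);c=-Rm.T@t;d=Rm.T@r
    s=depth if depth is not None else (z-c[2])/d[2]
    return c+s*d
E
python3 - <<'E'
from h import *
print(ctrl.sense())
for n in('scene','side','wrist'):
    im=grab(n);save(im,n+'1.png');np.save(n+'1.npy',im,allow_pickle=True)
    print(n,{k:v for k,v in im.items() if k not in('pixels','z_map')})
E
```

```text
{'t': 0.0, 'joint_pos': array([ 1.18740742e+00,  3.13998887e-01,  4.49824580e-02,  1.30356492e+00,
       -8.19585985e-06,  1.43119474e+00]), 'qvel': array([ 1.68040293e-03, -1.13948310e-03,  1.48425495e-03, -7.57011010e-04,
       -6.26002099e-04, -1.18974134e-05]), 'tau': array([ 6.48233745e-04, -4.80629897e+01,  2.98530114e+01,  1.93299836e-02,
        1.01165966e-06,  4.27676561e-08]), 'ee_pos': array([0.13861922, 0.55753157, 0.23041113]), 'tool_rot': array([ 1.21591982e-01,  9.92579767e-01, -8.63230821e-04, -2.26778486e-04]), 'force': array([-1.52785403,  0.02499308,  0.97058455]), 'torque': array([ 0.0166528 ,  0.0027152 , -0.07732303]), 'finger_gap': 0.08526897044076644}
scene {'fx': 451.1393576729605, 'fy': 451.1393576729605, 'cx': 259.6471203740063, 'cy': 187.8529317191427, 'rvec': array([ 2.04639583, -1.24606937,  0.52687037]), 'tvec': array([-0.19277367,  0.3519866 ,  1.16291348])}
side {'fx': 443.83089938334865, 'fy': 443.83089938334865, 'cx': 256.7302257551592, 'cy': 191.9143491696699, 'rvec': array([ 0.07162323, -2.76596444,  1.4196917 ]), 'tvec': array([0.5005999 , 0.02172377, 1.27641914])}
wrist {'fx': 297.3186396354542, 'fy': 297.3186396354542, 'cx': 256.5575993762741, 'cy': 193.12003858064097, 'hand_eye': array([[ 9.81505332e-04, -9.62816559e-01, -2.70154235e-01,
         6.87949188e-02],
       [ 9.99997956e-01,  4.67431818e-04,  1.96721785e-03,
         2.58806625e-04],
       [-1.76779123e-03, -2.70155613e-01,  9.62815050e-01,
        -1.42360851e-01],
       [ 0.00000000e+00,  0.00000000e+00,  0.00000000e+00,
         1.00000000e+00]])}
```

View pics/scene1.png

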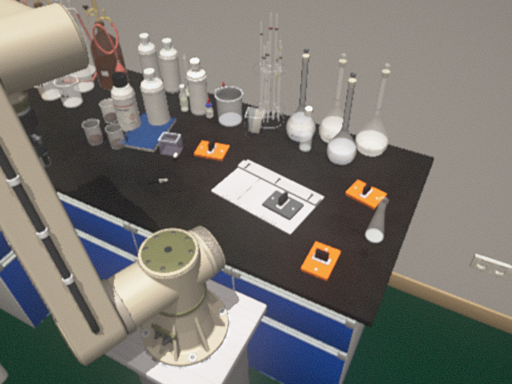

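View pics/side1.png

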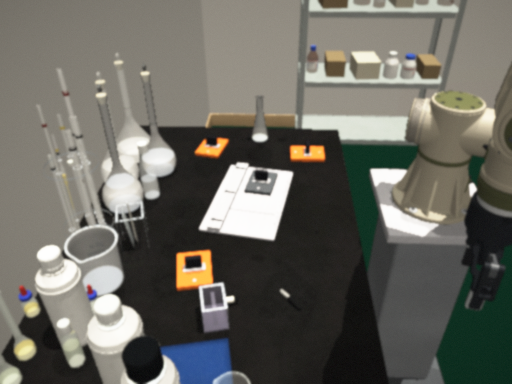

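View pics/wrist1.png

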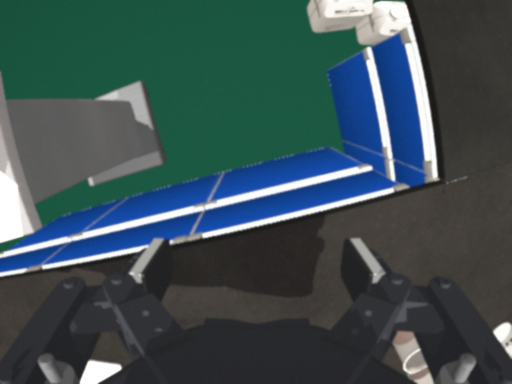

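The only grey plate is at scene (284,205) and side (262,182), and it lies on the white board. The orange look-alikes are at scene (212,150), (366,193) and (321,260), all off the board. The board is a pale parallelogram. I'll enlarge it to confirm.

```bash
python3 - <<'E'
import numpy as np,cv2
for n,(a,b,c,d) in {'scene':(200,150,335,240),'side':(190,155,305,245)}.items():
    im=np.load(n+'1.npy',allow_pickle=True).item()
    p=cv2.cvtColor(im['pixels'],cv2.COLOR_RGB2BGR)[b:d,a:c]
    cv2.imwrite(f'pics/{n}1c.png',cv2.resize(p,None,fx=5.9,fy=5.9,interpolation=cv2.INTER_CUBIC))
E
```

```text
(no output)
```

View pics/scene1c.png

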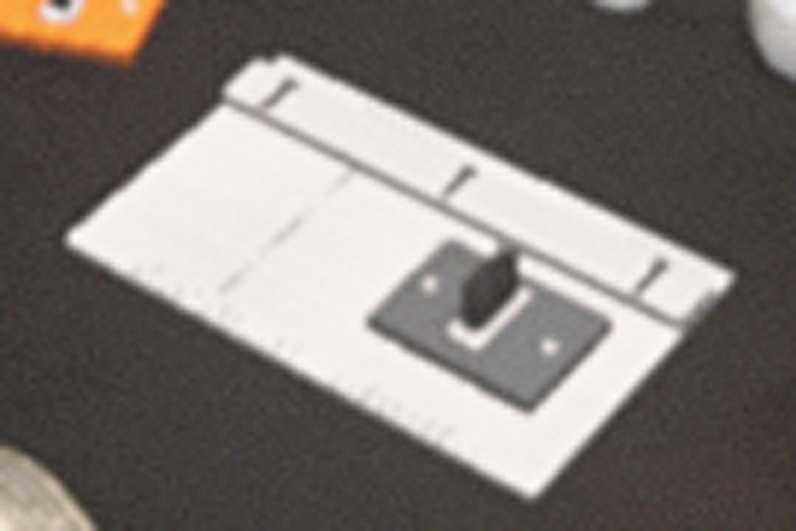

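View pics/side1c.png

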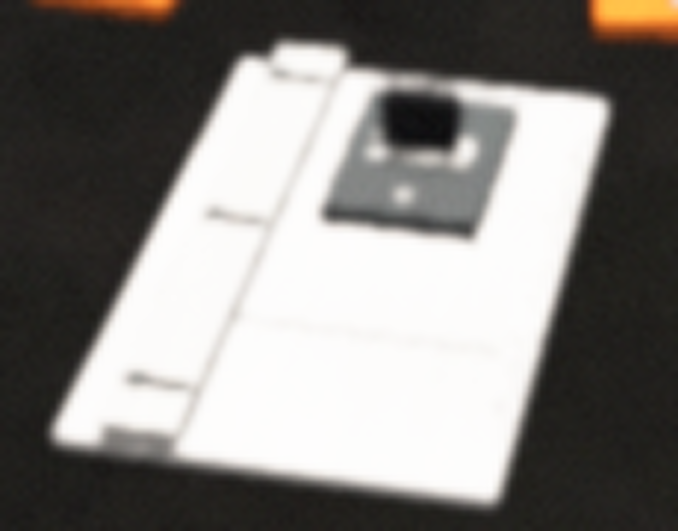

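The crop shows the grey plate with its black bar right of the thin line. In the scene crop the line runs from (350,172) to (222,292), and the fence is beyond it. I'll measure these now.

```bash
python3 - <<'E'
from h import *
def go(n,a,b,pts):
    im=np.load(n+'1.npy',allow_pickle=True).item()
    for k,(u,v,z) in pts.items():
        uu,vv=(u+.5)/5.9-.5+a,(v+.5)/5.9-.5+b
        print(n,k,(world(im,uu,vv,z)*1000).round(1), im['z_map'][int(round(vv)),int(round(uu))])
go('scene',200,150,dict(lineF=(350,172,.01),lineN=(222,292,.01),pNL=(367,322,.022),pFL=(450,240,.022),pFR=(612,325,.022),pNR=(530,410,.022),bNL=(66,238,.01),bNR=(535,497,.01),fL=(225,96,.022),fR=(683,325,.022),grip=(497,265,.055),bFR=(735,273,.022),bFL=(280,55,.022)))
go('side',190,155,dict(lineF=(240,318,.01),lineN=(497,352,.01),pFL=(323,212,.022),pNL=(475,230,.022),pFR=(375,95,.022),pNR=(515,103,.022),bNL=(497,503,.01),bNR=(609,97,.01),fL=(178,440,.022),fR=(347,62,.022),grip=(422,97,.058)))
E
```

```text
scene lineF [570.1  81.7  10. ] 1.5418301
scene lineN [450.3  99.4  10. ] 1.4765458
scene pNL [456.   11.8  22. ] 1.4542613
scene pFL [ 5.341e+02 -2.000e-01  2.200e+01] 1.4881041
scene pFR [ 514.5 -107.3   22. ] 1.4502128
scene pNR [437.7 -93.8  22. ] 1.404096
scene bNL [447.5 199.5  10. ] 1.5121491
scene bNR [ 394.1 -117.2   10. ] 1.3837357
scene fL [583.9 172.5  22. ] 1.5868386
scene fR [ 532.  -141.4   22. ] 1.4608328
scene grip [497.2 -45.5  55. ] 1.4231303
scene bFR [ 582.3 -151.7   22. ] 1.4961424
scene bFL [631.9 161.5  22. ] 1.623357
side lineF [570.4  81.6  10. ] 1.2348539
side lineN [449.  101.6  10. ] 1.2129782
side pFL [536.5  10.9  22. ] 1.2899252
side pNL [461.7  22.5  22. ] 1.2760998
side pFR [517.6 -95.3  22. ] 1.3638034
side pNR [444.5 -90.9  22. ] 1.3570228
side bNL [446.5 205.7  10. ] 1.1384003
side bNR [ 395.1 -117.4   10. ] 1.4026986
side fL [586.3 184.7  22. ] 1.159868
side fR [ 534.5 -126.9   22. ] 1.4294852
side grip [490.3 -39.   58. ] 1.2990931
```

Board y leans about 9.5°, the plate about 10°, and the two cameras agree. I'll move to a view pose over the plate.

```bash
python3 -m jog '[16,-37,0,0,0,0,100, 16,-37,0,0,0,0,100, 16,-37,0,0,0,0,100, 16,-37,0,0,0,0,100, 16,-37,0,0,0,-0,100]'
python3 -m jog '[16,-37,0,0,0,0,100, 16,-37,0,0,0,0,100, 16,-37,0,0,0,0,100, 16,-37,0,0,0,0,100, 16,-37,0,0,0,-0,100]'
```

```text
t: 0.57
ee_pos: [0.2174, 0.3722, 0.2257]
tool_rot: [0.116, 0.993, -0.002, -0.001]
force: [0.8, 0.2, -0.4]
finger_gap: 0.0849
t: 0.98
ee_pos: [0.2965, 0.1794, 0.2249]
tool_rot: [0.113, 0.994, -0.002, -0.001]
force: [1.4, 0.7, 0.7]
finger_gap: 0.0854
```

```bash
python3 -m jog '[24,-37,0,0,0,1,100, 24,-37,0,0,0,1,100, 24,-37,0,0,0,1,100, 24,-37,0,0,0,0,100, 24,-37,0,0,0,-0,100]'
python3 -m jog '[8,-27,0,0,0,0,100, 0,0,0,0,0,0,100, 0,0,0,0,0,0,100]'
python3 - <<'E'
from h import *
s=ctrl.sense();im=grab('wrist');im['s']=s;save(im,'wrist2.png');np.save('wrist2.npy',im,allow_pickle=True);print(s['ee_pos'],s['tool_rot'])
E
```

```text
t: 1.4
ee_pos: [0.406, 0.0015, 0.2254]
tool_rot: [0.086, 0.996, -0.001, 0.001]
force: [1.2, 1.0, -0.1]
finger_gap: 0.0855
t: 1.65
ee_pos: [0.4182, -0.0345, 0.2247]
tool_rot: [0.092, 0.996, -0.002, 0.001]
force: [-0.0, -0.5, -1.2]
finger_gap: 0.0854
[ 0.41824798 -0.03450541  0.22465452] [ 0.09161261  0.99579106 -0.00228839  0.00143726]
```

View pics/wrist2.png

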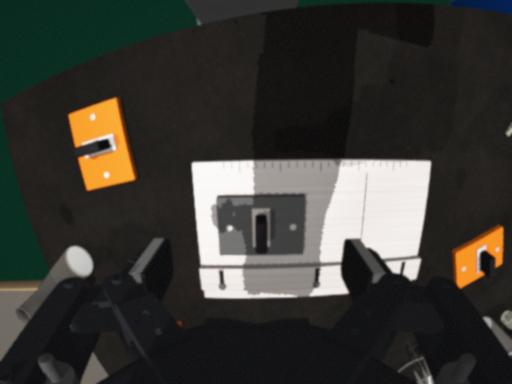

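```bash
cat >> h.py <<'E'
def wworld(im,u,v,z):
    s=im['s'];x=u-im['cx'];y=v-im['cy'];r=np.hypot(x,y);th=r/im['fx']
    d=np.array([np.sin(th)*x/max(r,1e-9),np.sin(th)*y/max(r,1e-9),np.cos(th)])
    H=np.array(im['hand_eye']);Rw=R.from_quat(s['tool_rot']).as_matrix()
    c=Rw@H[:3,3]+s['ee_pos'];d=Rw@H[:3,:3]@d
    return c+(z-c[2])/d[2]*d
E
python3 - <<'E'
from h import *
im=np.load('wrist2.npy',allow_pickle=True).item()
p=cv2.cvtColor(im['pixels'],cv2.COLOR_RGB2BGR)[150:305,185:440]
cv2.imwrite('pics/wrist2c.png',cv2.resize(p,None,fx=3.1,fy=3.1,interpolation=cv2.INTER_CUBIC))
E
```

```text
(no output)
```

View pics/wrist2c.png

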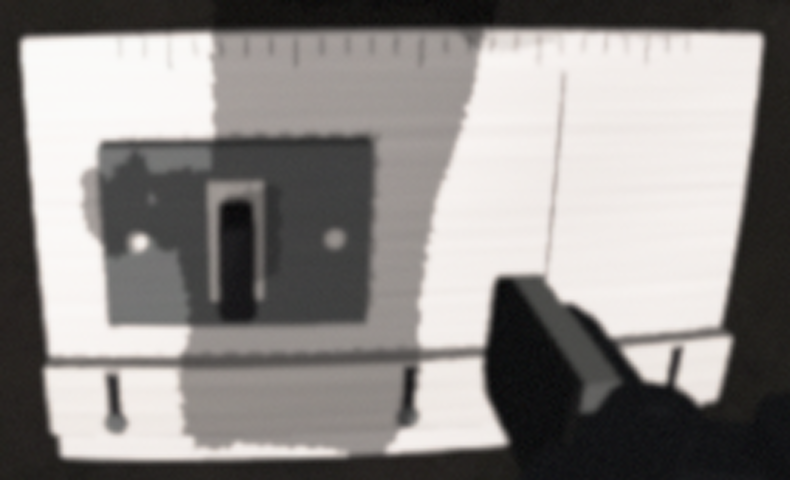

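```bash
python3 - <<'E'
from h import *
im=np.load('wrist2.npy',allow_pickle=True).item()
P=dict(pNR=(102,145,.022),pNL=(374,140,.022),pFL=(367,321,.022),pFR=(109,325,.022),h1=(139,242,.022),h2=(334,239,.022),l1=(563,75,.01),l2=(547,270,.01),fR=(50,362,.022),fL=(725,334,.022),bNR=(20,38,.01),bNL=(763,34,.01),gripTopN=(236,202,.058),gripTopF=(237,320,.058))
o={}
for k,(u,v,z) in P.items():
    o[k]=wworld(im,(u+.5)/3.1-.5+185,(v+.5)/3.1-.5+150,z)*1000;print(k,o[k].round(1))
def ang(a,b): d=o[b]-o[a];return round(float(np.degrees(np.arctan2(d[0],d[1]))),2),np.linalg.norm(d).round(1)
for a,b in [('pNR','pNL'),('pFR','pFL'),('h1','h2'),('fR','fL'),('bNR','bNL'),('l1','l2'),('pNL','pFL'),('pNR','pFR')]: print(a,b,ang(a,b))
print(np.mean([o[k] for k in('pNR','pNL','pFL','pFR')],0), (o['h1']+o['h2'])/2)
E
```

```text
pNR [442.1 -87.1  22. ]
pNL [459.4  18.4  22. ]
pFL [538.    5.4  22. ]
pFR [ 519.9 -102.1   22. ]
h1 [484.9 -81.3  22. ]
h2 [497.9  -3.3  22. ]
l1 [450.1 102.9  10. ]
l2 [536.9  89.4  10. ]
fR [ 533.7 -131.9   22. ]
fL [585.8 176.   22. ]
bNR [ 395.8 -112.6   10. ]
bNL [447.5 202.7  10. ]
gripTopN [461.9 -37.6  58. ]
gripTopF [508.4 -45.6  58. ]
pNR pNL (9.32, np.float64(106.8))
pFR pFL (9.52, np.float64(108.9))
h1 h2 (9.51, np.float64(79.1))
fR fL (9.59, np.float64(312.3))
bNR bNL (9.31, np.float64(319.5))
l1 l2 (98.83, np.float64(87.9))
pNL pFL (99.4, np.float64(79.6))
pNR pFR (100.89, np.float64(79.3))
[489.84793962 -41.34616235  22.        ] [491.39070689 -42.29215335  22.        ]
```

The plate's top sides measure 107–109 × 79 mm, close to the stated 80 × 110. Its centre is about (490,−41.5), the gap to the fence about 18.5 mm, and the slide to the line about 82 mm. The tool needs about a 1° turn, plus a levelling trim that I'll compute as I go.

```bash
cat > st.py <<'E'
from h import *
import sys
yaw=float(sys.argv[1]) if len(sys.argv)>1 else 9.5
s=ctrl.sense();a=np.radians(yaw)
ty=np.array([np.sin(a),np.cos(a),0]);tz=np.array([0,0,-1.]);tx=np.cross(ty,tz)
T=R.from_matrix(np.stack([tx,ty,tz],1));d=(T*R.from_quat(s['tool_rot']).inv()).as_rotvec(degrees=True)
e=np.array([np.sin(a),np.cos(a)]);n=np.array([np.cos(a),-np.sin(a)]);p=s['ee_pos']*1000
print('t',round(s['t'],2),'pos',p.round(2),'n',round(p[:2]@n,2),'e',round(p[:2]@e,2),'turn needed',d.round(2),'gap',round(s['finger_gap']*1000,1))
f=s['force'];print('F',f.round(2),'Fn',round(f[:2]@n,2),'Fe',round(f[:2]@e,2),'tq',s['torque'].round(3))
E
python3 -m jog '[24,-2,-30,0,0,0.5,100, 24,-2,-30,0,0,0.5,100, 24,-2,-20,0,0,0,100, 0,0,0,0,0,0,100,0,0,0,0,0,0,100]'; python3 st.py
```

```text
t: 2.12
ee_pos: [0.4907, -0.035, 0.1431]
tool_rot: [0.079, 0.997, -0.002, 0.003]
force: [-1.4, 0.4, 0.0]
finger_gap: 0.0855
t 2.12 pos [490.75 -35.03 143.1 ] n 489.8 e 46.45 turn needed [ 0.28  0.28 -0.44] gap 85.5
F [-1.37  0.45  0.05] Fn -1.42 Fe 0.22 tq [-0.001  0.002  0.024]
```

```bash
python3 -m jog '[0,-6.5,-20,0.28,0.28,-0.44,60, 0,0,0,0,0,0,60, 0,0,0,0,0,0,60]'; python3 st.py
python3 - <<'E'
from h import *
s=ctrl.sense();im=grab('wrist');im['s']=s;save(im,'wrist3.png');np.save('wrist3.npy',im,allow_pickle=True)
E
```

```text
t: 2.37
ee_pos: [0.4889, -0.0379, 0.1245]
tool_rot: [0.08, 0.997, 0.0, -0.0]
force: [0.1, 0.8, 0.6]
finger_gap: 0.0523
t 2.37 pos [488.9  -37.93 124.53] n 488.46 e 43.28 turn needed [-0.05 -0.05 -0.3 ] gap 52.3
F [0.06 0.77 0.63] Fn -0.07 Fe 0.77 tq [ 0.007  0.026 -0.002]
```

View pics/wrist3.png

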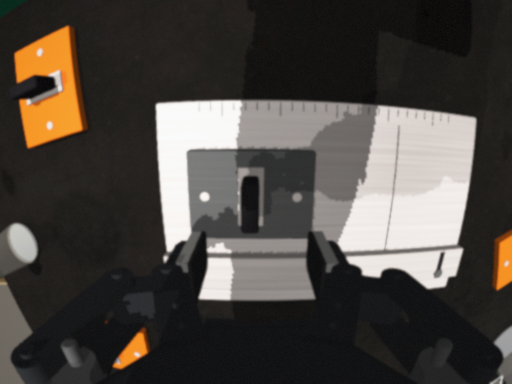

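The fingers straddle the bar at (250,205). The plate's holes are at (205,197) and (297,197), and the line runs from (399,126) to (386,248).

```bash
python3 - <<'E'
from h import *
im=np.load('wrist3.npy',allow_pickle=True).item()
P=dict(h1=(205,197,.022),h2=(297,197,.022),gN=(250,178,.058),gF=(250,232,.058),l1=(399,126,.01),l2=(386,248,.01),NL=(315,150,.022),FL=(314,237,.022),NR=(188,150,.022))
for k,(u,v,z) in P.items(): print(k,(wworld(im,u,v,z)*1000).round(1))
p=cv2.cvtColor(im['pixels'],cv2.COLOR_RGB2BGR)[90:310,150:490]
cv2.imwrite('pics/wrist3c.png',cv2.resize(p,None,fx=2.3,fy=2.3,interpolation=cv2.INTER_CUBIC))
E
```

```text
h1 [485.2 -81.8  22. ]
h2 [497.9  -3.1  22. ]
gN [467.  -38.4  58. ]
gF [508.5 -45.4  58. ]
l1 [449.5 103.2  10. ]
l2 [571.4  84.7  10. ]
NL [459.7  17.3  22. ]
FL [538.3   8.   22. ]
NR [442.5 -88.1  22. ]
```

View pics/wrist3c.png

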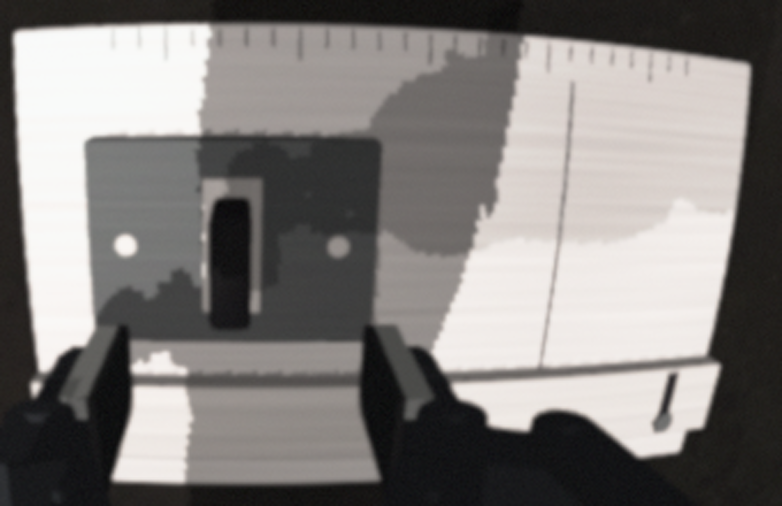

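```bash
python3 -m jog '[0.5,-2,-30,0,0,-0.3,50, 0.5,-2,-30,0,0,0,50, 0,0,0,0,0,0,50]'; python3 st.py
```

```text
t: 2.67
ee_pos: [0.4921, -0.041, 0.0697]
tool_rot: [0.082, 0.997, -0.0, 0.005]
force: [-1.9, -0.2, -0.5]
finger_gap: 0.043
t 2.67 pos [492.13 -41.02  69.68] n 492.15 e 40.77 turn needed [ 0.09  0.53 -0.14] gap 43.0
F [-1.91 -0.25 -0.46] Fn -1.85 Fe -0.56 tq [-0.036  0.077 -0.042]
```

```bash
python3 -m jog '[-1,-1,-20,0,0.5,-0.1,50, -1,0,-15,0,0,0,50, 0,0,-4,0,0,0,50, 0,0,0,0,0,0,50]'; python3 st.py
```

```text
t: 3.0
ee_pos: [0.4922, -0.0413, 0.0372]
tool_rot: [0.082, 0.997, -0.001, 0.004]
force: [0.5, -0.8, 0.3]
finger_gap: 0.0427
t 3.0 pos [492.21 -41.28  37.21] n 492.27 e 40.52 turn needed [ 0.18  0.4  -0.12] gap 42.7
F [ 0.47 -0.78  0.27] Fn 0.59 Fe -0.69 tq [ 0.011  0.04  -0.019]
```

```bash
python3 -m jog '[-1,-0.5,-5,0.2,0.4,-0.1,50, -0.5,-0.3,-4,0,0,0,50, 0,0,-1,0,0,0,50, 0,0,0,0,0,0,50]'; python3 st.py
```

```text
t: 3.33
ee_pos: [0.4938, -0.0425, 0.0319]
tool_rot: [0.082, 0.997, -0.0, 0.003]
force: [0.3, 0.0, 0.3]
finger_gap: 0.0427
t 3.33 pos [493.82 -42.46  31.93] n 494.05 e 39.63 turn needed [ 0.06  0.37 -0.05] gap 42.7
F [0.33 0.01 0.33] Fn 0.32 Fe 0.06 tq [-0.012  0.009 -0.057]
```

```bash
python3 -m jog '[-2,0,-3,0,0.35,0,50, 0,0,0,0,0,0,50]'; python3 st.py;python3 -m jog '[0,0,0,0,0,0,50, 0,0,0,0,0,0,50]'; python3 st.py
```

```text
t: 3.5
ee_pos: [0.4924, -0.0427, 0.0297]
tool_rot: [0.082, 0.997, -0.001, 0.001]
force: [-0.4, -0.5, 0.5]
finger_gap: 0.0428
t 3.5 pos [492.35 -42.69  29.66] n 492.65 e 39.15 turn needed [ 0.08  0.09 -0.04] gap 42.8
F [-0.43 -0.46  0.54] Fn -0.34 Fe -0.52 tq [-0.013 -0.013 -0.015]
t: 3.67
ee_pos: [0.4924, -0.0427, 0.0298]
tool_rot: [0.082, 0.997, -0.001, 0.001]
force: [0.1, -0.6, 0.5]
finger_gap: 0.0427
t 3.67 pos [492.42 -42.72  29.77] n 492.71 e 39.14 turn needed [ 0.08  0.09 -0.04] gap 42.7
F [ 0.14 -0.65  0.47] Fn 0.24 Fe -0.62 tq [ 0.002  0.034 -0.038]
```

```bash
python3 -m jog '[0,0,-2.5,0,0,0,20, 0,0,0,0,0,0,0, 0,0,0,0,0,0,0, 0,0,0,0,0,0,0, 0,0,0,0,0,0,0]' 35; python3 st.py;python3 -m jog '[0,0,0,0,0,0,0, 0,0,0,0,0,0,0]'; python3 st.py
```

```text
t: 4.08
ee_pos: [0.4927, -0.0429, 0.0273]
tool_rot: [0.082, 0.997, -0.001, 0.001]
force: [-0.1, -0.2, 0.4]
finger_gap: 0.0139
t 4.08 pos [492.68 -42.89  27.32] n 493.0 e 39.02 turn needed [ 0.09  0.11 -0.04] gap 13.9
F [-0.08 -0.18  0.43] Fn -0.05 Fe -0.19 tq [0.019 0.061 0.018]
t: 4.25
ee_pos: [0.4927, -0.0429, 0.0273]
tool_rot: [0.083, 0.997, -0.001, 0.001]
force: [-0.4, -0.1, 0.3]
finger_gap: 0.0133
t 4.25 pos [492.66 -42.91  27.33] n 492.98 e 38.99 turn needed [ 0.09  0.11 -0.03] gap 13.3
F [-0.37 -0.07  0.33] Fn -0.36 Fe -0.13 tq [-0.007  0.025 -0.008]
```

Gripped, with the jaws stopped at 13.3–13.9 mm. Next I approach the fence in small steps.

```bash
python3 -m jog '[2.5,-0.4,0,0,0,0,0, 2.5,-0.4,0,0,0,0,0, 2.5,-0.4,0,0,0,0,0, 2.5,-0.4,0,0,0,0,0, 0,0,0,0,0,0,0]'; python3 st.py
```

```text
t: 4.67
ee_pos: [0.5019, -0.0441, 0.0273]
tool_rot: [0.082, 0.997, -0.0, -0.0]
force: [-0.6, -0.5, 0.7]
finger_gap: 0.0137
t 4.67 pos [501.93 -44.13  27.34] n 502.33 e 39.32 turn needed [ 0.05 -0.05 -0.04] gap 13.7
F [-0.6  -0.48  0.7 ] Fn -0.51 Fe -0.57 tq [ 0.016 -0.169  0.024]
```

```bash
python3 -m jog '[1.5,-0.25,0,0,0,0,0, 1.5,-0.25,0,0,0,0,0, 1.5,-0.25,0,0,0,0,0]'; python3 st.py;python3 -m jog '[1,-0.17,0,0,0,0,0, 1,-0.17,0,0,0,0,0]'; python3 st.py
```

```text
t: 4.92
ee_pos: [0.5065, -0.0448, 0.0273]
tool_rot: [0.082, 0.997, -0.0, -0.001]
force: [-2.8, 1.3, 2.7]
finger_gap: 0.0132
t 4.92 pos [506.51 -44.81  27.33] n 506.96 e 39.4 turn needed [ 0.04 -0.09 -0.05] gap 13.2
F [-2.77  1.35  2.65] Fn -2.95 Fe 0.87 tq [0.041 0.251 0.006]
t: 5.08
ee_pos: [0.5088, -0.0452, 0.0273]
tool_rot: [0.082, 0.997, -0.0, -0.001]
force: [-2.6, 1.1, 3.6]
finger_gap: 0.0138
t 5.08 pos [508.78 -45.16  27.34] n 509.26 e 39.43 turn needed [ 0.04 -0.09 -0.05] gap 13.8
F [-2.57  1.05  3.57] Fn -2.7 Fe 0.61 tq [0.031 0.317 0.021]
```

```bash
python3 -m jog '[0.8,-0.13,0,0,0,0,0]'; python3 st.py;python3 -m jog '[0.8,-0.13,0,0,0,0,0]'; python3 st.py
```

```text
t: 5.17
ee_pos: [0.5097, -0.0453, 0.0274]
tool_rot: [0.082, 0.997, -0.0, -0.001]
force: [-2.2, 1.3, 2.9]
finger_gap: 0.0132
t 5.17 pos [509.72 -45.33  27.35] n 510.21 e 39.42 turn needed [ 0.04 -0.09 -0.05] gap 13.2
F [-2.24  1.28  2.95] Fn -2.42 Fe 0.9 tq [ 0.124  0.22  -0.016]
t: 5.25
ee_pos: [0.5106, -0.0455, 0.0273]
tool_rot: [0.082, 0.997, -0.0, -0.001]
force: [-2.7, 0.8, 2.4]
finger_gap: 0.0138
t 5.25 pos [510.56 -45.48  27.33] n 511.07 e 39.41 turn needed [ 0.03 -0.09 -0.04] gap 13.8
F [-2.71  0.84  2.39] Fn -2.81 Fe 0.38 tq [0.06  0.26  0.006]
```

```bash
for i in 1; do python3 -m jog '[0.6,-0.1,0,0,0,0,0]'; done; python3 st.py;python3 -m jog '[0.6,-0.1,0,0,0,0,0]'; python3 st.py;
```

```text
t: 5.33
ee_pos: [0.5113, -0.0456, 0.0274]
tool_rot: [0.082, 0.997, -0.0, -0.001]
force: [-2.8, 0.5, 2.6]
finger_gap: 0.0134
t 5.33 pos [511.28 -45.56  27.36] n 511.79 e 39.45 turn needed [ 0.03 -0.09 -0.05] gap 13.4
F [-2.78  0.49  2.61] Fn -2.83 Fe 0.03 tq [ 0.063  0.175 -0.038]
t: 5.42
ee_pos: [0.5119, -0.0457, 0.0274]
tool_rot: [0.082, 0.997, -0.0, -0.001]
force: [-3.0, -0.2, 3.1]
finger_gap: 0.0133
t 5.42 pos [511.9  -45.67  27.35] n 512.42 e 39.45 turn needed [ 0.03 -0.1  -0.05] gap 13.3
F [-3.03 -0.18  3.15] Fn -2.96 Fe -0.68 tq [0.034 0.182 0.051]
```

```bash
python3 -m jog '[0.6,-0.1,0,0,0,0,0]'|grep force;  python3 st.py
```

```text
force: [-5.3, 0.7, 6.7]
t 5.5 pos [512.04 -45.71  27.36] n 512.56 e 39.42 turn needed [ 0.03 -0.15 -0.05] gap 13.5
F [-5.33  0.74  6.73] Fn -5.38 Fe -0.15 tq [0.107 0.766 0.094]
```

```bash
python3 -m jog '[0.6,-0.1,0,0,0,0,0]'|grep force;  python3 st.py
```

```text
force: [-4.7, 0.2, 4.8]
t 5.58 pos [512.02 -45.74  27.36] n 512.54 e 39.4 turn needed [ 0.03 -0.22 -0.06] gap 13.8
F [-4.71  0.19  4.8 ] Fn -4.68 Fe -0.59 tq [0.068 0.483 0.081]
```

Contact is at n≈512.5: motion stopped and Fn rose to about 5 N. I'll check flushness in the wrist image.

```bash
cat > look.py <<'E'
from h import *
import sys
fn=sys.argv[1];a,b,c,d=map(int,sys.argv[2:6])
s=ctrl.sense();im=grab(sys.argv[6] if len(sys.argv)>6 else 'wrist');im['s']=s;np.save(fn+'.npy',im,allow_pickle=True)
p=cv2.cvtColor(im['pixels'],cv2.COLOR_RGB2BGR)[b:d,a:c];k=min(800/(c-a),600/(d-b))
cv2.imwrite(f'pics/{fn}.png',cv2.resize(p,None,fx=k,fy=k,interpolation=cv2.INTER_CUBIC));print('scale',k)
E
python3 look.py w4 0 0 512 384; python3 st.py; python3 look.py s4 200 150 335 240 scene
```

```text
scale 1.5625
t 5.63 pos [512.   -45.71  27.36] n 512.52 e 39.42 turn needed [ 0.02 -0.22 -0.06] gap 13.6
F [-5.02  0.6   5.14] Fn -5.05 Fe -0.23 tq [0.08  0.517 0.057]
scale 5.925925925925926
```

View pics/w4.png

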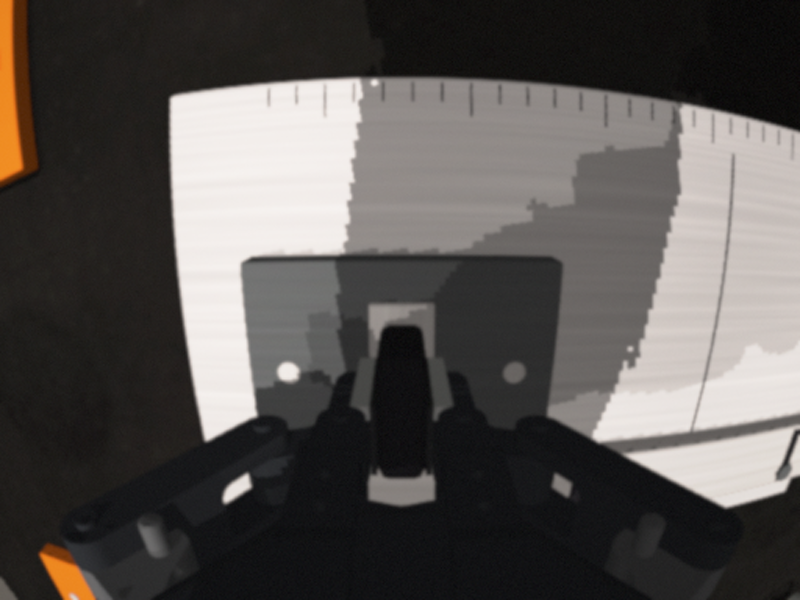

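View pics/s4.png

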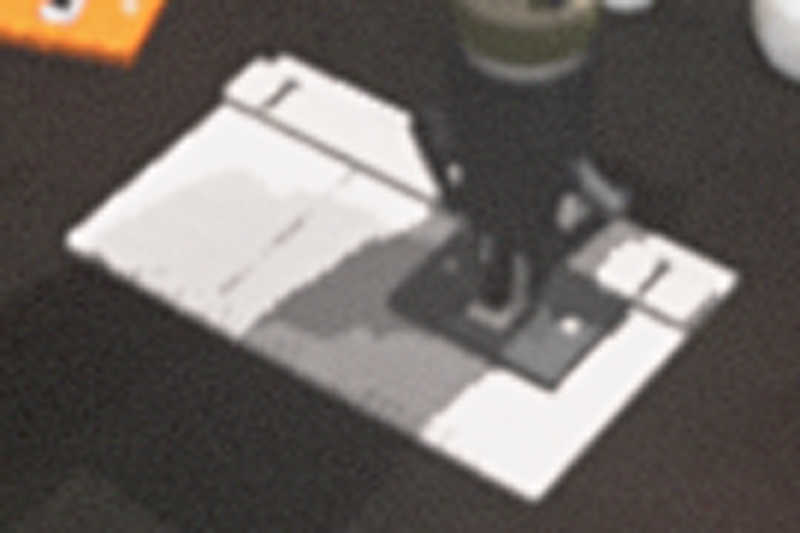

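The plate's far edge meets the fence in the scene crop, with its corner at about (630,300). I'll feel for yaw with small turns while lightly pressed.

```bash
python3 -m jog '[0.4,-0.07,0,0,0,0.3,0]'|grep force;  python3 st.py; python3 -m jog '[0.4,-0.07,0,0,0,0.3,0]'|grep force;  python3 st.py
```

```text
force: [-3.9, 0.3, 3.8]
t 5.77 pos [512.04 -45.77  27.4 ] n 512.57 e 39.37 turn needed [ 0.03 -0.25 -0.36] gap 13.4
F [-3.86  0.34  3.78] Fn -3.86 Fe -0.3 tq [ 0.021  0.337 -0.271]
force: [-5.1, -0.3, 6.0]
t 5.85 pos [511.97 -45.81  27.4 ] n 512.51 e 39.31 turn needed [ 0.02 -0.3  -0.64] gap 13.3
F [-5.1  -0.26  5.99] Fn -4.99 Fe -1.1 tq [ 0.038  0.55  -0.441]
```

```bash
python3 -m jog '[0.4,-0.07,0,0,0,-0.3,0]'|grep force;  python3 st.py; python3 -m jog '[0.4,-0.07,0,0,0,-0.3,0]'|grep force;  python3 st.py
```

```text
force: [-4.5, 0.6, 5.7]
t 5.93 pos [511.98 -45.79  27.45] n 512.52 e 39.34 turn needed [ 0.01 -0.34 -0.34] gap 13.0
F [-4.5   0.65  5.74] Fn -4.54 Fe -0.11 tq [ 0.101  0.476 -0.107]
force: [-4.6, 0.7, 4.3]
t 6.02 pos [512.04 -45.75  27.46] n 512.57 e 39.39 turn needed [-0.   -0.37 -0.05] gap 13.7
F [-4.6   0.66  4.35] Fn -4.64 Fe -0.11 tq [0.171 0.451 0.13 ]
```

Torque about z is zero at yaw ≈9.3°, which matches the board edge angle from the images, so the plate is flush. I'll re-level and begin sliding left under light pressure.

```bash
python3 -m jog '[0.4,-0.07,0,0,-0.35,0.2,0]'|grep force;  python3 st.py 9.3; python3 -m jog '[0.65,1.4,0,0,-0.05,0,0, 0.65,1.4,0,0,-0.05,0,0]'|grep force;  python3 st.py 9.3
```

```text
force: [-4.6, 0.7, 5.9]
t 6.1 pos [512.06 -45.73  27.35] n 512.72 e 37.62 turn needed [-0.01 -0.07 -0.06] gap 13.1
F [-4.55  0.66  5.93] Fn -4.6 Fe -0.09 tq [ 0.024  0.585 -0.142]
force: [-6.1, -3.8, 5.9]
t 6.27 pos [512.29 -44.5   27.34] n 512.75 e 38.87 turn needed [ 0.2  -0.07 -0.01] gap 13.5
F [-6.15 -3.8   5.86] Fn -5.45 Fe -4.74 tq [-0.393  0.871 -0.098]
```

```bash
python3 -m jog '[0.6,2.5,0,0.1,-0.03,0,0, 0.6,2.5,0,0.1,-0.03,0,0, 0.6,2.5,0,0.05,-0.03,0,0]'|grep force;  python3 st.py 9.3
```

```text
force: [-4.5, -3.0, 5.7]
t 6.52 pos [513.13 -39.28  27.34] n 512.74 e 44.16 turn needed [ 0.22 -0.06  0.07] gap 13.2
F [-4.53 -2.97  5.74] Fn -3.99 Fe -3.66 tq [-0.285  0.724  0.036]
```

```bash
python3 -m jog '[0.9,3.9,0,0.1,-0.03,0.02,0, 0.9,3.9,0,0.1,-0.03,0.02,0, 0.9,3.9,0,0.05,-0.03,0,0, 0.9,3.9,0,0.05,-0.03,0,0]'|grep force;  python3 st.py 9.3
```

```text
force: [-5.0, -2.3, 5.9]
t 6.85 pos [515.25 -26.5   27.37] n 512.76 e 57.12 turn needed [ 0.26 -0.08  0.13] gap 13.4
F [-4.99 -2.28  5.87] Fn -4.55 Fe -3.06 tq [-0.206  0.675  0.1  ]
```

```bash
python3 -m jog '[0.9,3.9,0,0.1,-0.03,0.02,0, 0.9,3.9,0,0.1,-0.03,0.02,0, 0.9,3.9,0,0.05,-0.03,0,0, 0.9,3.9,0,0.05,-0.03,0,0]'|grep force;  python3 st.py 9.3
```

```text
force: [-4.3, -2.3, 5.1]
t 7.18 pos [517.42 -13.11  27.35] n 512.74 e 70.68 turn needed [ 0.27 -0.1   0.13] gap 13.4
F [-4.3  -2.31  5.08] Fn -3.87 Fe -2.97 tq [-0.148  0.682  0.058]
```

Steady: n is constant at 512.75 and Fn is about 4 N. Continuing.

```bash
python3 -m jog '[0.9,3.9,0,0.2,-0.05,0.08,0, 0.9,3.9,0,0.1,-0.05,0.05,0, 0.9,3.9,0,0.05,-0.03,0,0, 0.9,3.9,0,0.05,-0.03,0,0, 0.9,3.9,0,0.05,-0.03,0,0]'|grep force;  python3 st.py 9.3
```

```text
force: [-4.7, -3.1, 4.7]
t 7.6 pos [520.18   3.49  27.38] n 512.78 e 87.51 turn needed [ 0.24 -0.07  0.08] gap 13.3
F [-4.73 -3.13  4.66] Fn -4.16 Fe -3.85 tq [-0.293  0.672  0.082]
```

```bash
python3 -m jog '[0.9,3.9,0,0.1,-0.03,0.02,0, 0.9,3.9,0,0.1,-0.03,0.02,0, 0.9,3.9,0,0.05,-0.03,0,0, 0.7,2.5,0,0.05,-0.03,0,0]'|grep force;  python3 st.py 9.3;python3 look.py w5 150 100 450 325
```

```text
force: [-4.9, -2.5, 5.4]
t 7.93 pos [522.2   15.72  27.36] n 512.79 e 99.91 turn needed [ 0.23 -0.08  0.08] gap 13.7
F [-4.91 -2.53  5.43] Fn -4.44 Fe -3.29 tq [-0.279  0.719  0.079]
scale 2.6666666666666665
```

View pics/w5.png

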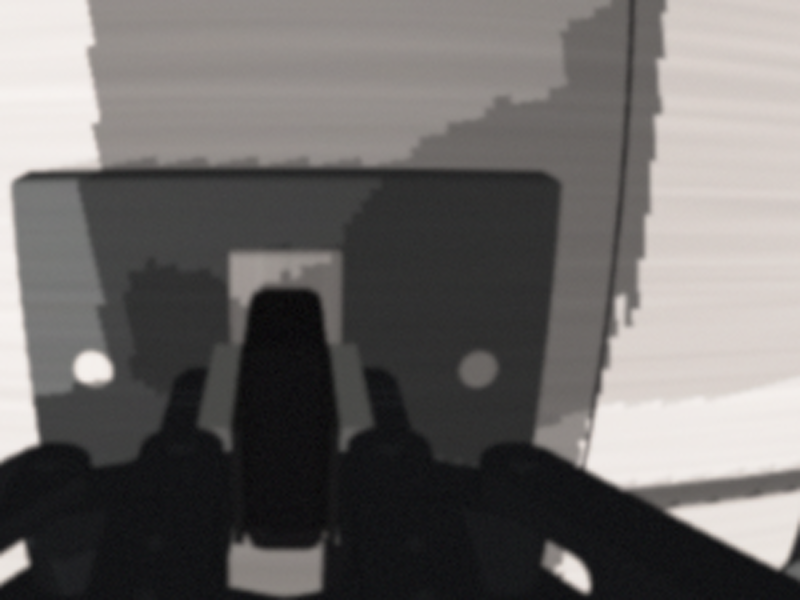

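The leading edge runs from crop (558,200) to (535,440), and the line from (621,200) to (590,430). I'll measure the gap.

```bash
cat > gap.py <<'E'
from h import *
import sys,json
fn=sys.argv[1];a,b,k=map(float,sys.argv[2:5]);E=json.loads(sys.argv[5]);L=json.loads(sys.argv[6])
im=np.load(fn+'.npy',allow_pickle=True).item()
th=np.radians(9.3);e=np.array([np.sin(th),np.cos(th)]);n=np.array([np.cos(th),-np.sin(th)])
f=(lambda u,v,z:wworld(im,u,v,z)) if 'hand_eye' in im else (lambda u,v,z:world(im,u,v,z))
for nm,P,z in(('edge',E,.022),('line',L,.010)):
    for u,v in P:
        w=f((u+.5)/k-.5+a,(v+.5)/k-.5+b,z)*1000;print(nm,w.round(1),'n',round(w[:2]@n,1),'e',round(w[:2]@e,2))
s=im['s']['ee_pos']*1000;print('tcp e',round(s[:2]@e,2),'+55 =',round(s[:2]@e+55,2))
E
python3 gap.py w5 150 100 2.66667 '[[560,200],[550,290],[535,440]]' '[[621,200],[612,290],[590,430],[631,50]]'
```

```text
edge [494.2  76.2  22. ] n 475.4 e 155.02
edge [512.6  72.7  22. ] n 494.1 e 154.61
edge [547.2  67.9  22. ] n 529.0 e 155.45
line [499.5  94.5  10. ] n 477.7 e 173.99
line [520.   91.4  10. ] n 498.4 e 174.19
line [555.1  85.3  10. ] n 534.0 e 173.86
line [467.2  99.8  10. ] n 444.9 e 173.97
tcp e 99.91 +55 = 154.91
```

Gap ≈19.0 mm. The edge at 155.0 agrees with TCP + 55 mm = 154.9. I'll slide about 14 mm more.

```bash
python3 -m jog '[0.9,3.9,0,0.1,-0.03,0.02,0, 0.9,3.9,0,0.1,-0.03,0.02,0, 0.9,3.9,0,0.05,-0.03,0,0, 0.7,2.5,0,0.05,-0.03,0,0]'|grep force;  python3 st.py 9.3;python3 look.py w6 240 80 400 200;python3 st.py 9.3; python3 look.py d6 190 155 305 245 side
```

```text
force: [-4.7, -3.0, 5.6]
t 8.32 pos [524.2   27.91  27.38] n 512.8 e 112.26 turn needed [ 0.22 -0.08  0.08] gap 13.5
F [-4.73 -2.99  5.63] Fn -4.18 Fe -3.72 tq [-0.363  0.646  0.041]
scale 5.0
t 8.37 pos [524.23  28.23  27.35] n 512.77 e 112.58 turn needed [ 0.19 -0.08  0.07] gap 13.7
F [-4.77 -1.52  4.78] Fn -4.46 Fe -2.27 tq [-0.137  0.608  0.001]
scale 6.666666666666667
```

View pics/w6.png

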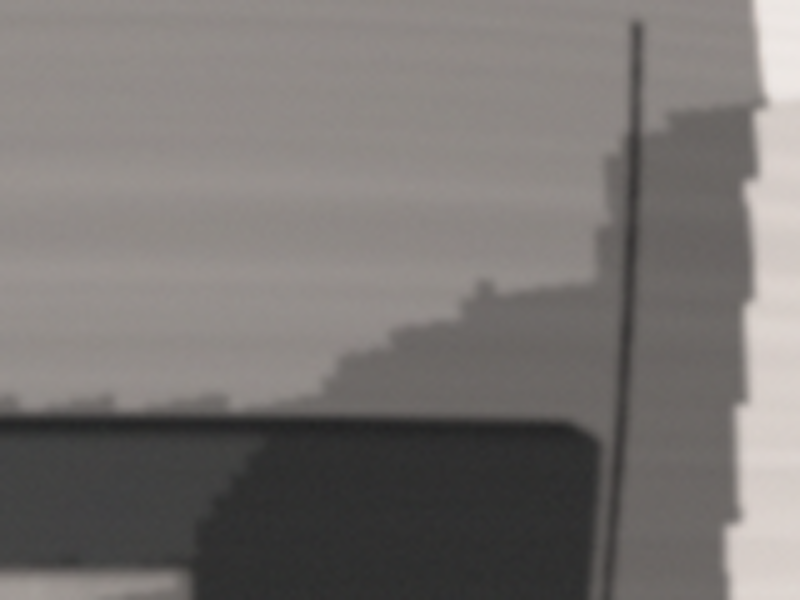

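View pics/d6.png

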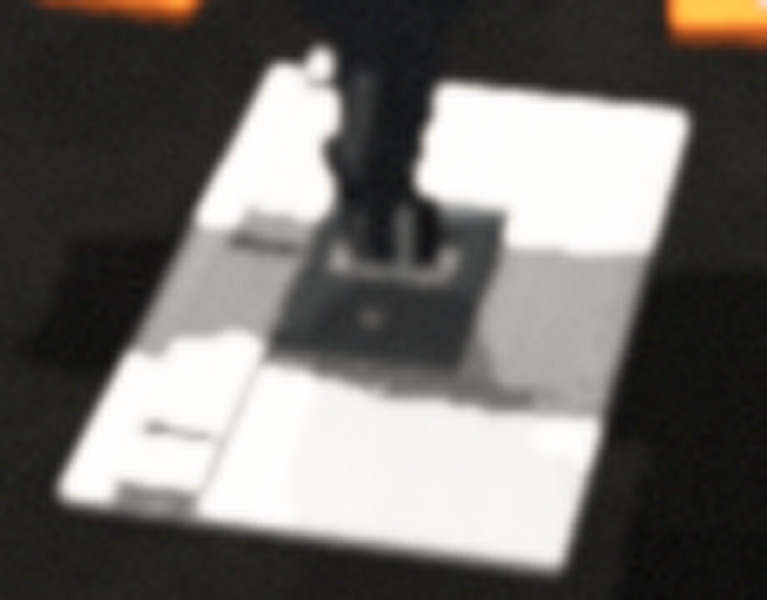

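```bash
python3 gap.py w6 240 80 5 '[[600,460],[598,500],[592,580]]' '[[637,60],[632,250],[621,400],[609,580]]'
```

```text
edge [494.5  88.4  22. ] n 473.7 e 167.2
edge [498.8  87.9  22. ] n 478.0 e 167.33
edge [507.5  86.6  22. ] n 486.9 e 167.44
line [453. 102.  10.] n 430.6 e 173.88
line [474.2  98.6  10. ] n 452.0 e 173.96
line [491.   95.6  10. ] n 469.1 e 173.65
line [512.   92.5  10. ] n 490.4 e 174.0
tcp e 112.26 +55 = 167.26
```

```bash
python3 -m jog '[0.7,2.2,0,0.1,-0.03,0.02,0, 0.6,2.0,0,0.1,-0.03,0.02,0]'|grep force;  python3 st.py 9.3;python3 -m jog '[0.3,0.3,0,0.05,-0.03,0.02,0]'|grep force;  python3 st.py 9.3
```

```text
force: [-4.7, -2.4, 5.2]
t 8.58 pos [524.73  31.15  27.37] n 512.8 e 115.54 turn needed [ 0.14 -0.08  0.04] gap 13.5
F [-4.66 -2.35  5.15] Fn -4.22 Fe -3.07 tq [-0.538  0.675 -0.014]
force: [-4.7, 0.0, 4.3]
t 8.67 pos [524.72  31.34  27.33] n 512.76 e 115.72 turn needed [ 0.11 -0.08  0.01] gap 13.3
F [-4.7   0.03  4.3 ] Fn -4.64 Fe -0.74 tq [ 0.05   0.577 -0.078]
```

```bash
python3 -m jog '[0.5,1.4,0,0.05,-0.03,0.02,0, 0.5,1.2,0,0.05,-0.03,0.02,0, 0.3,0.2,0,0.05,-0.03,0,0]'|grep force;  python3 st.py 9.3;python3 look.py w7 240 80 360 170; python3 st.py 9.3; python3 look.py d7 220 185 280 230 side
```

```text
force: [-3.9, -0.4, 4.1]
t 8.92 pos [524.98  32.72  27.36] n 512.79 e 117.12 turn needed [ 0.14 -0.07  0.  ] gap 13.3
F [-3.89 -0.44  4.15] Fn -3.76 Fe -1.06 tq [ 0.16   0.518 -0.041]
scale 6.666666666666667
t 8.97 pos [524.98  32.74  27.36] n 512.79 e 117.15 turn needed [ 0.13 -0.07 -0.  ] gap 13.3
F [-4.62  0.1   4.68] Fn -4.57 Fe -0.65 tq [-0.06   0.635 -0.074]
scale 13.333333333333334
```

View pics/w7.png

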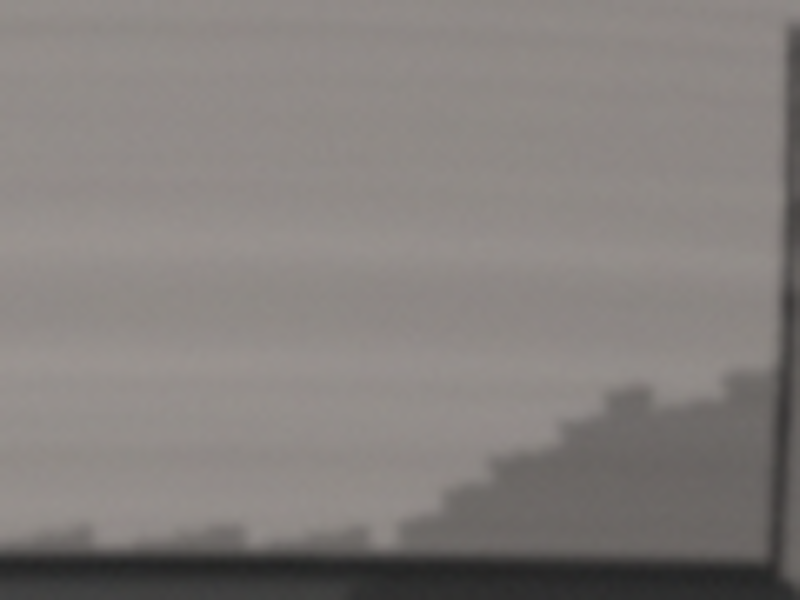

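View pics/d7.png

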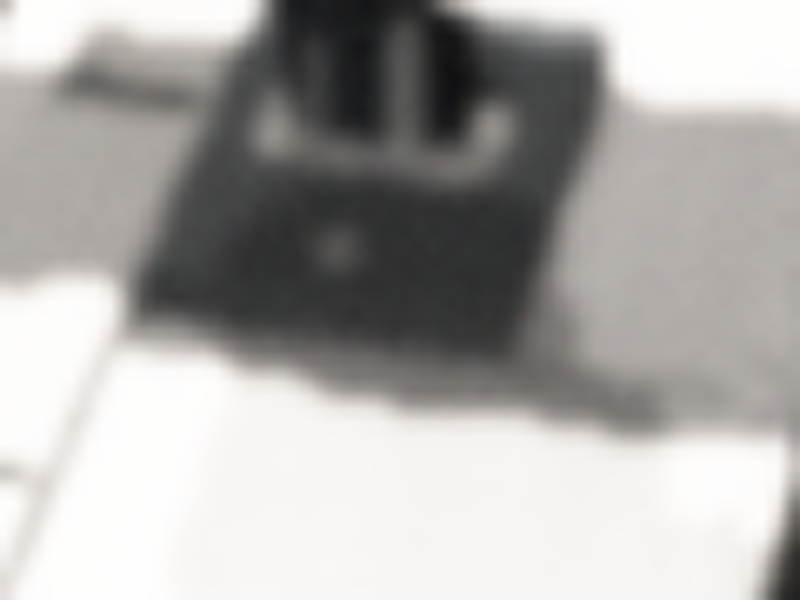

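```bash
python3 - <<'E'
from h import *
im=np.load('w7.npy',allow_pickle=True).item()
p=cv2.cvtColor(im['pixels'],cv2.COLOR_RGB2BGR)[80:230,300:400]
cv2.imwrite('pics/w7b.png',cv2.resize(p,None,fx=4,fy=4,interpolation=cv2.INTER_CUBIC))
E
```

```text
(no output)
```

View pics/w7b.png

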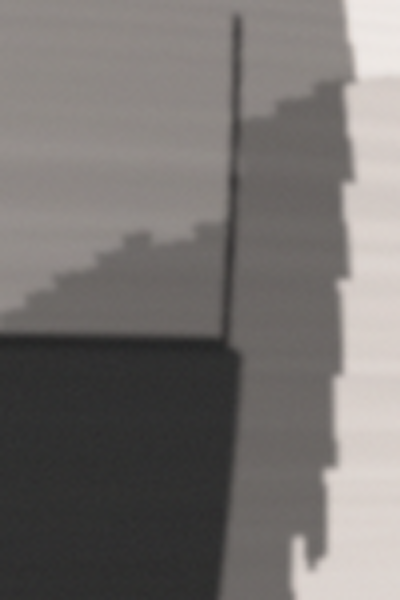

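```bash
python3 gap.py w7 300 80 4 '[[240,380],[233,480],[221,580]]' '[[237,60],[235,180],[230,270],[226,330]]'
```

```text
edge [496.8  93.1  22. ] n 475.3 e 172.19
edge [510.5  91.2  22. ] n 489.1 e 172.46
edge [524.8  88.6  22. ] n 503.6 e 172.27
line [455.  101.7  10. ] n 432.6 e 173.85
line [471.6  99.1  10. ] n 449.4 e 174.06
line [484.1  97.   10. ] n 462.0 e 173.95
line [492.5  95.6  10. ] n 470.6 e 173.91
tcp e 117.12 +55 = 172.12
```

The edge is at 172.2 and the line centre at 173.9, leaving about 1.6 mm.

```bash
python3 -m jog '[0.4,1.0,0,0.05,-0.03,0.0,0, 0.35,0.9,0,0.05,-0.03,0,0, 0.25,0.1,0,0.03,-0.03,0,0]'|grep force;  python3 st.py 9.3
```

```text
force: [-3.7, 0.0, 5.2]
t 9.27 pos [525.1   33.45  27.33] n 512.79 e 117.86 turn needed [ 0.15 -0.04  0.02] gap 13.3
F [-3.74  0.01  5.17] Fn -3.69 Fe -0.6 tq [ 0.258  0.525 -0.032]
```

```bash
python3 -m jog '[0.4,1.0,0,0.05,-0.03,0.0,0, 0.35,0.9,0,0.05,-0.03,0,0, 0.25,0.1,0,0.03,-0.03,0,0]'|grep force;  python3 st.py 9.3;python3 look.py w8 300 80 400 155;
```

```text
force: [-5.0, 0.7, 5.3]
t 9.52 pos [525.22  34.26  27.35] n 512.78 e 118.69 turn needed [ 0.15 -0.02  0.03] gap 13.5
F [-5.04  0.66  5.32] Fn -5.08 Fe -0.17 tq [ 0.252  0.62  -0.02 ]
scale 8.0
```

```bash
python3 - <<'E'
from h import *
im=np.load('w8.npy',allow_pickle=True).item()
p=cv2.cvtColor(im['pixels'],cv2.COLOR_RGB2BGR)[80:230,300:400]
cv2.imwrite('pics/w8b.png',cv2.resize(p,None,fx=4,fy=4,interpolation=cv2.INTER_CUBIC))
E
```

```text
(no output)
```

View pics/w8b.png

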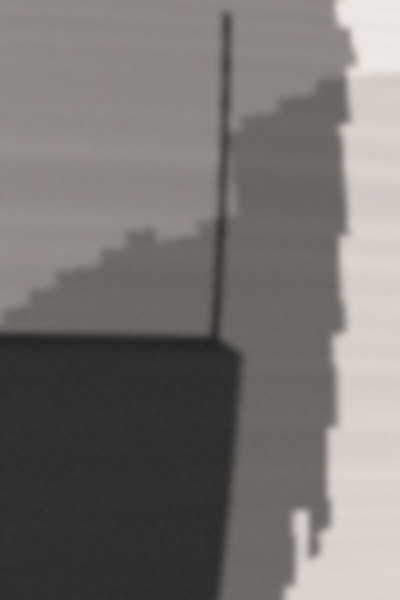

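```bash
python3 gap.py w8 300 80 4 '[[239.5,380],[232,480],[220,580]]' '[[227,60],[224,180],[219,270],[215,330]]'
```

```text
edge [497.1  94.6  22. ] n 475.3 e 173.68
edge [510.8  92.5  22. ] n 489.1 e 173.87
edge [525.  90.  22.] n 503.6 e 173.68
line [455.2 101.7  10. ] n 432.7 e 173.94
line [471.7  99.1  10. ] n 449.5 e 173.99
line [484.2  96.9  10. ] n 462.1 e 173.86
line [492.6  95.5  10. ] n 470.7 e 173.8
tcp e 118.69 +55 = 173.69
```

The edge is at 173.7 and the line centre at 173.9 (1 mm wide), so the plate is on the line. I'll ease the load and release.

```bash
python3 -m jog '[0.1,0,0,0.05,0,0,0, 0.1,0,0,0,0,0,0]' 20; python3 st.py 9.3; python3 -m jog '[0,0,0,0,0,0,18, 0,0,0,0,0,0,25, 0,0,0,0,0,0,35, 0,0,0,0,0,0,40]'; python3 st.py 9.3
```

```text
t: 9.73
ee_pos: [0.5252, 0.0343, 0.0273]
tool_rot: [0.081, 0.997, -0.001, -0.0]
force: [-3.6, -0.3, 5.8]
finger_gap: 0.0132
t 9.73 pos [525.21  34.25  27.34] n 512.77 e 118.68 turn needed [ 0.09 -0.02  0.01] gap 13.2
F [-3.63 -0.26  5.76] Fn -3.54 Fe -0.84 tq [ 0.082  0.6   -0.076]
t: 10.07
ee_pos: [0.5282, 0.0342, 0.027]
tool_rot: [0.081, 0.997, -0.001, 0.002]
force: [0.4, 0.3, -0.5]
finger_gap: 0.0341
t 10.07 pos [528.16  34.21  27.  ] n 515.69 e 119.11 turn needed [ 0.09  0.26 -0.02] gap 34.1
F [ 0.38  0.31 -0.5 ] Fn 0.32 Fe 0.36 tq [0.005 0.007 0.011]
```

```bash
python3 -m jog '[0,0,8,0,0,0,45, 0,0,20,0,0,0,45, 0,0,35,0,0,0,45, -10,0,35,0,0,0,45, -20,0,20,0,0,0,45]'; python3 -m jog '[-30,10,0,0,0,0,45, -20,10,0,0,0,0,45, 0,0,0,0,0,0,45,0,0,0,0,0,0,45]'; python3 st.py 9.3; python3 look.py w9 100 50 420 290; python3 look.py s9 200 150 335 240 scene;python3 look.py d9 190 155 305 245 side
```

```text
t: 10.48
ee_pos: [0.4967, 0.0342, 0.1448]
tool_rot: [0.081, 0.997, -0.001, -0.001]
force: [0.5, 0.6, 1.0]
finger_gap: 0.0384
t: 10.82
ee_pos: [0.4476, 0.0544, 0.1542]
tool_rot: [0.081, 0.997, -0.0, 0.006]
force: [0.3, 0.5, -0.2]
finger_gap: 0.038
t 10.82 pos [447.59  54.36 154.23] n 432.92 e 125.98 turn needed [0.1  0.65 0.01] gap 38.0
F [ 0.26  0.5  -0.24] Fn 0.17 Fe 0.53 tq [ 0.081 -0.018  0.056]
scale 2.5
scale 5.925925925925926
scale 6.666666666666667
```

View pics/w9.png

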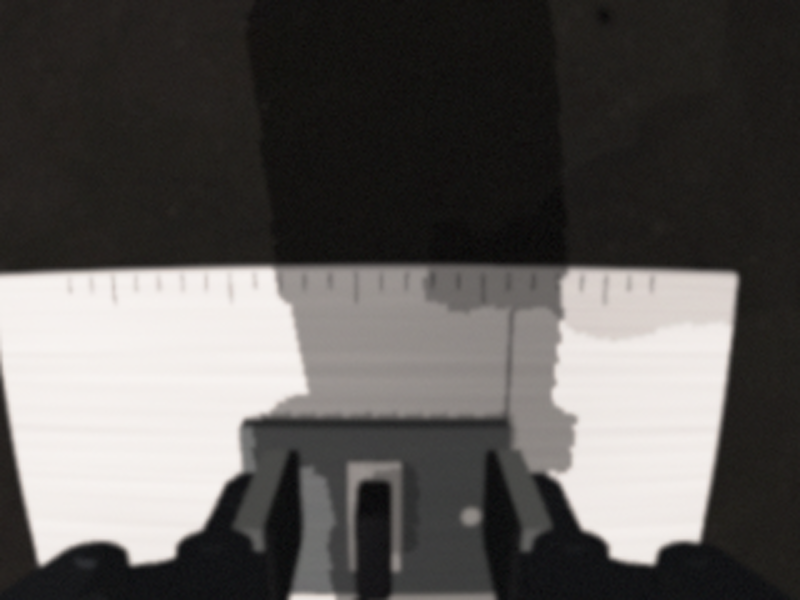

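View pics/s9.png

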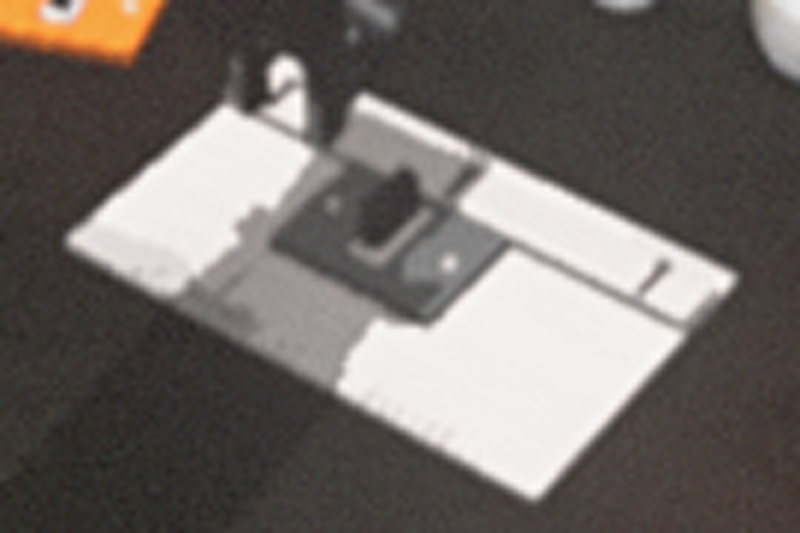

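View pics/d9.png

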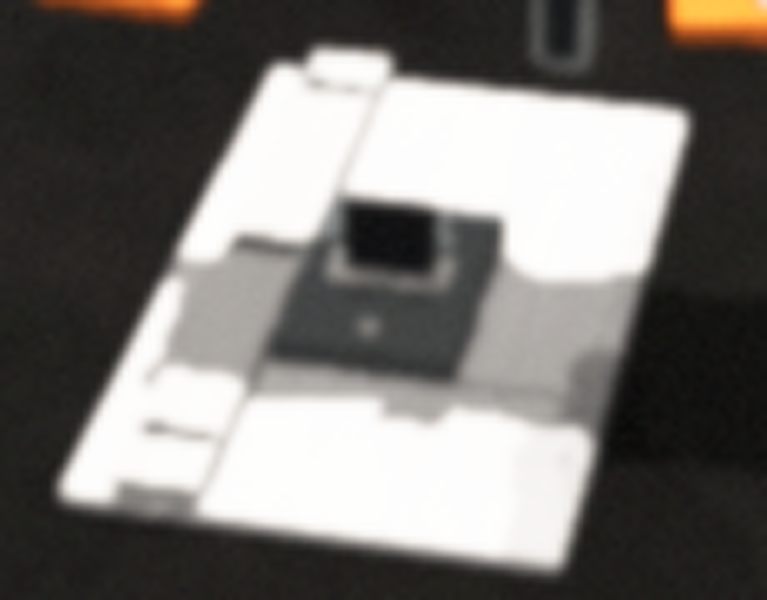

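The plate looks flush and on the line. For one last check I'll take a wrist view with the camera straight above the leading edge.

```bash
python3 -m jog '[-8,20,15,0,0.6,0,100, -8,20,15,0,0,0,100, -8,10,10,0,0,0,100, 0,0,0,0,0,0,100, 0,0,0,0,0,0,100]'; python3 st.py 9.3; python3 look.py w10 130 150 370 320
```

```text
t: 11.38
ee_pos: [0.4274, 0.1039, 0.1924]
tool_rot: [0.084, 0.996, -0.001, -0.002]
force: [0.1, -0.6, 0.1]
finger_gap: 0.0859
t 11.38 pos [427.37 103.85 192.41] n 404.97 e 171.55 turn needed [ 0.13 -0.22  0.29] gap 85.9
F [ 0.12 -0.6   0.13] Fn 0.21 Fe -0.57 tq [-0.007 -0.075 -0.006]
scale 3.3333333333333335
```

View pics/w10.png

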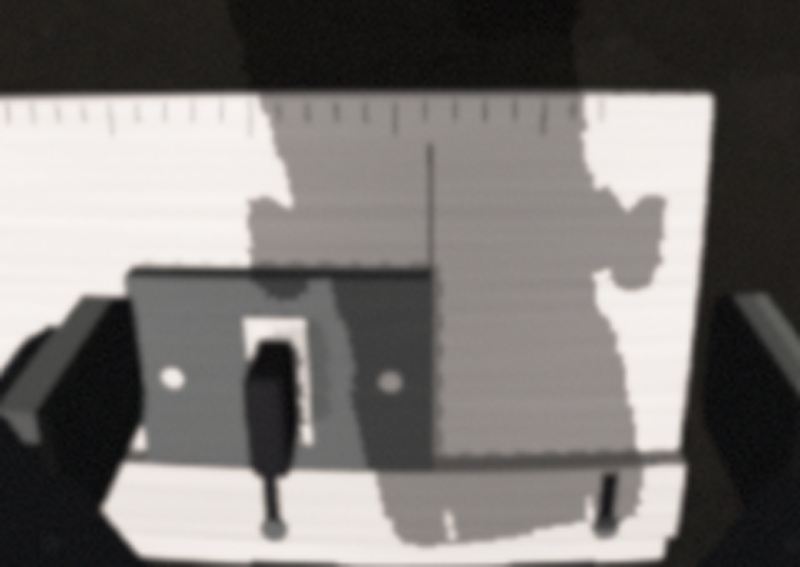

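Seen from straight above, the line (x≈431) runs into the leading edge (x≈433), and the far side meets the fence with no gap. I'll compute the numbers once, then hand in.

```bash
python3 gap.py w10 130 150 3.33333 '[[433,300],[433,370],[433,450]]' '[[430,160],[431,200],[431,250]]'; python3 - <<'E'
from h import *
print(ctrl.finish_job())
E
```

```text
edge [501.   95.4  22. ] n 479.0 e 175.11
edge [528.3  90.9  22. ] n 506.7 e 175.11
edge [562.1  85.4  22. ] n 541.0 e 175.11
line [454.6 102.1  10. ] n 432.1 e 174.23
line [468.9 100.1  10. ] n 446.5 e 174.55
line [487.2  97.1  10. ] n 465.1 e 174.52
tcp e 171.55 +55 = 226.55
the job is handed in; nothing more can be done
None
```

I gripped the steel plate by its bar and pressed it to the fence until it sat flush. I then slid it about 80 mm left to the scribed line, released it, backed off clear and handed the job in at about 11.4 s. No verdict is reported.

- **Fence:** the measured push was 4–6 N throughout, under the 12 N limit. The plate's distance to the fence stayed constant along the whole slide, turning it slightly either way met resistance, and no gap shows in the last picture.
- **Line:** just before release the edge measured 0.2 mm short of the line's centre, which is within its 1 mm width. After release, the last picture read about 0.6–0.7 mm past centre, near or just over the far edge of the line. I made that reading by eye at about 0.5 mm per pixel, and it may include the edge's dark side face. The two checks disagree by about 0.8 mm. I computed the second one in the same step as handing in, so I did not correct for it.
- **Surroundings:** the arm kept clear of the glassware and the orange look-alikes. I did not compare the loose items in before-and-after pictures.

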